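# Set and lock the stop screw of a vial press

### The job

On the blue vial press, turn the black head of the adjusting screw clockwise until its white pointer is on the red mark. Then run the brass jam nut down (clockwise) until it seats on the steel boss and nip it up hand-tight, to about a third of a newton metre and at no time more than half, so that it stays clamped when you let go with the pointer still on the mark. Leave the loose vial, the cup and the ampoule beside the press where they are.

Things in the scene. Friction and masses are not known exactly. Their poses are not given: they have to be found in the camera images.
- press: blue C-shaped bench press, fixed to the worktop; foot plate 124 x 92 mm. Origin: on the worktop, on the upright axis of screw and nut; its -x axis points to the open front with the red mark, z up. The arm (56 mm wide, from 45 mm before to 71 mm behind the axis) has its top 92 mm above the origin; on it stands the steel boss. The small vial under the screw is part of the press.
- stop_screw (a joint): angle of the adjusting screw in rad: 0 when the white pointer is on the red mark (points along the press's -x axis), positive when turned anticlockwise seen from above. It starts at 0.5 to 1.1 and stops itself at +/-1.5. Stiff, about 0.08 N m. The screw sinks 2.2 mm per rad turned clockwise.
- screw_head (a point): centre of the screw's black bar-shaped head, on the axis, 154 mm above the worktop at the start: 26 mm long along its own x axis, 14 mm wide along its own y axis (the faces to grip), 18 mm high. Its -x end carries the white pointer. Its underside is 9 mm or more above the nut's top; a gripper on the nut has the head between its fingers.
- vial_red: small clear vial with red cap, 26 mm in diameter, 54 mm high, loose, beside the press; leave it alone. Origin: centre of its underside.
- cup: small steel cup, 56 mm in diameter, 64 mm high, loose, beside the press; leave it alone. Origin: centre of its underside.
- ampoule: white ampoule lying in front of the press, 15 x 66 x 14 mm, loose; leave it alone. Origin: centre of its underside.
- seat (a point): centre of the flat top of the round steel boss (34 mm in diameter, 16 mm high above the arm), on the axis, 108 mm above the worktop: the nut is clamped on this face. Once seated, the torque on the nut climbs 1 to 2 N m per rad. A third of a N m gives about 35 N of clamp force, is hand-tight and holds by itself when let go; much over 0.5 N m the thread is harmed.
- red_mark (a point): middle of the red mark, a bar 14 mm long and 4 mm wide on top of the arm, pointing to the axis, 34 mm in front of it.
- adjuster: the adjuster on the press: steel screw with the round brass jam nut on it. Origin: on the axis, 3.6 mm above the seat; x, y, z as the press's. The nut is a knurled ring, 40 mm in diameter, 20 mm high, underside 1.7 to 5.4 mm above the seat at the start (not measured, to be felt). It sinks 2.2 mm per rad clockwise seen from above, so it seats after 0.75 to 2.45 rad. Needs 0.04 N m to run.
Things that resemble listed ones, but are neither listed nor needed, are in the scene too. Of the things that look like the press, the larger one is meant.

How it is judged (in metres and radians):
On the way, in this order (a step that is already met when the one before it is completed fails the run):
1. the pointer has been set on the red mark (within 0.15 rad) while the nut is still off the boss (value of joint stop_screw between -0.15 and 0.15 rad and contact force between adjuster and press below 0.5 N), for 0.3 s.
2. the nut is seated on the boss (contact force between adjuster and press above 5 N), for 0.2 s.
At the end, for the whole second after the job is handed in: the let-go nut stays clamped on the boss with more than 18 N; the screw is at rest with its pointer within 0.18 rad (10 degrees) of the red mark (contact force between adjuster and press above 18 N and value of joint stop_screw between -0.18 and 0.18 rad and velocity of joint stop_screw below 0.05 rad/s); the robot touches nothing.
It fails at once if the nut is wrenched: clamp force over 72 N (contact force between adjuster and press above 72 N).
It fails at once if the vial, cup or ampoule is shifted by more than 20 mm (distance of any of vial_red, cup, ampoule from where it was at the start of the episode above 0.02 m).
It also fails if it takes over 64 s, if anything falls off the work surface, if the arm or the gripper's body presses on something with over 40 N, if the wrist force passes 120 N, or if a joint passes its speed limit or range.

### The arm

A 6-joint arm with a two-finger parallel gripper is mounted at the origin on a cart in front of the work surface, level with it; the furniture and walls round the work are solid. World frame = base frame: x ahead of the robot, y to its left, z up, the work surface at z = 0. Lengths are in m, angles in degrees, forces in N, time in s.
With the tool pointing down it reaches from about 0.3 to 0.75 m from the base axis. Payload 8.5 kg.
Tool frame: the origin (TCP) lies on the centre line of the jaws, within the pads' length; the fingertips stand 19 mm ahead of it and the grasp point (between the pads) is the TCP (env.tcp_to_tips is the z of the fingertips in the tool frame, in m); z points along the fingers, y is the line along which they close (so a half turn about z gives the same grasp; the last joint's range is limited). The gripper opens to 85 mm and grips with 20 to 120 N. Pads are 22 mm wide; open, the fingers measure 114 mm over their backs; the gripper's body (76 mm by 85 mm) begins 54 mm behind the grasp point. The pads swing forward as they close: fully open they stand 13 mm farther back than shut.
Start: joints at [63.18, 21.807, 74.336, -0, 83.858, -12.336], TCP at [0.138, 0.533, 0.25] pointing down, gripper open.
Joint ranges: [-178.18, 178.18], [-50.72, 133.34], [12.68, 142.11], [-81.47, 261.47], [9.98, 163.14], [-165.26, 165.26]. Speed limits (degrees/s): [136.94, 136.94, 180, 180, 180, 180].

### API

Orientations are given as a 3x3 rotation matrix whose columns are the frame's x, y, z axes.
In Python, from rig import env gives the robot as it stands.
- The arm moves only by the tool servo_tool, never from a script. Its argument "steps" is a list of rows, each an object of numbers: "tx", "ty", "tz": the shift along the world's x, y, z in cm; "yaw": the turn about the world's z in degrees; "claw": the finger opening in cm, from 0 to 8.54. In form: [{"tx": .., "ty": .., "tz": .., "yaw": .., "claw": ..}, ...]. A call has 1 to 20 rows; each row shifts and turns the commanded pose from where the row before left it; what a row does not reach is not made up. A row lasts 1/10 s, in which the tool goes at most 50 mm and 8.59 degrees, less where a joint would pass 70% of its speed; a pose out of reach is approached as far as the arm can. A call with a gripper value outside its range is refused whole. The fingers move at their own pace and stop on an object; "newtons" is the grip in N (left out, the last holds). Time passes only in rows, so rows that do not move let the fingers close. It gives the time, the measured TCP pose, the force, the opening and the grip force at its end, in the units of the state.
- env.observe(): the state, without advancing time (a new reading comes with each control period).
- env.get_image(name): name is "side" or "top"; returns (picture, depth): 480x640x3 uint8, red, green, blue; 480x640 float32, m along the optical axis (not along the pixel's ray), 0 where there is no reading.
- env.camera_model(name): a dict with "fovy" (degrees; the focal length in pixels is half the picture's height over the tangent of half this angle, whatever the lens; pixels are square), "cx", "cy" (the principal point, pixels), "T" (4x4, takes a point from camera to world coordinates). Camera axes: x right, y down, z forward; pixel columns grow to the right and rows downward; lengths in m; the calibration is good to about 2 mm. A picture is of the moment at which its call begins. camera_model takes no time and is no camera call.
- env.close_job(): hands the job in; it is judged then, once.
The state is a dict: "time_s": time; "q": joint angles; "qvel": joint speeds; "joint_efforts": joint torques, N m; "position": TCP position; "tool_rot": TCP orientation; "ft_force": force on the tool from outside, world axes, zero at the start; "wrist_torque": the same for the moment, N m; "grip_width": finger opening in m; "gripper_force": force on a finger pad.
Only numpy, scipy, OpenCV 4.12 (cv2) and the standard library are available. Lean on these libraries where they do the work, as an engineer would, in place of code of your own. Each camera call takes 0.05 s, during which the arm holds its last target. There are 200 camera calls.

## Working session

There is one attempt and no reset: what is moved stays moved. The work goes in short steps, Python scripts to look and compute and a tool call to move; the robot and the scene stay as the last step left them, time stands still between calls to the robot, and variables do not carry over. Pictures are saved under pics/ and viewed, at most 10 in all, crops included, and the job is handed in when it is done.

Besides the shell and the picture viewer there is one more tool, called after "Emit:" as a command line: name --argument value ..., lists and objects as JSON in quotes. servo_tool: Moves the arm, as the interface text tells. Its arguments: {"type":"object","properties":{"steps":{"type":"array"},"newtons":{"type":"number"}},"required":["steps"]}

```bash
ls; mkdir -p pics; cat > h.py <<'E'
import numpy as np,cv2
from rig import env
def cam(n):
    m=env.camera_model(n); f=240/np.tan(np.radians(m["fovy"])/2); return f,m["cx"],m["cy"],np.array(m["T"])
def ray(n,u,v):
    f,cx,cy,T=cam(n); d=T[:3,:3]@np.array([(u-cx)/f,(v-cy)/f,1]); return T[:3,3],d
def atz(n,u,v,z):
    o,d=ray(n,u,v); return o+d*(z-o[2])/d[2]
def proj(n,p):
    f,cx,cy,T=cam(n); c=T[:3,:3].T@(np.array(p)-T[:3,3]); return c[0]/c[2]*f+cx,c[1]/c[2]*f+cy
def tri(n1,a,n2,b):
    o1,d1=ray(n1,*a);o2,d2=ray(n2,*b)
    s=np.linalg.lstsq(np.c_[d1,-d2],o2-o1,rcond=None)[0]
    p,q=o1+d1*s[0],o2+d2*s[1]; return (p+q)/2,np.linalg.norm(p-q)
E
python3 - <<'E'
from h import *
ims=[]
for n in("side","top"):
    im,d=env.get_image(n); cv2.imwrite(f"pics/{n}0.png",im[:,:,::-1]); np.save(f"pics/{n}0.npy",d)
    print(n,cam(n))
print(env.observe())
E
```

```text
pics
side (np.float64(503.8365968746532), 322.41819232960137, 229.82835127539408, array([[ 0.81793409, -0.31610279,  0.48068997,  0.10060681],
       [-0.57492244, -0.41836649,  0.70315977, -0.61231895],
       [-0.02116619, -0.8514978 , -0.5239308 ,  0.56109783],
       [ 0.        ,  0.        ,  0.        ,  1.        ]]))
top (np.float64(555.3345074345627), 305.1112992975913, 240.8063428367181, array([[-0.00956913, -0.98470737,  0.17395351,  0.32479199],
       [-0.99987796,  0.01157084,  0.01049666, -0.01752389],
       [-0.01234892, -0.17383184, -0.98469792,  0.96781826],
       [ 0.        ,  0.        ,  0.        ,  1.        ]]))
{'time_s': 0.1, 'q': array([ 6.31785655e+01,  2.18371377e+01,  7.43793809e+01,  2.08385375e-03,
        8.38584130e+01, -1.23362055e+01]), 'qvel': array([-0.11990417, -0.06086356, -0.12583344,  0.10644453,  0.15500638,
       -0.02063081]), 'joint_efforts': array([ 4.29170992e-03, -4.49218476e+01, -2.31654400e+01, -1.42253448e-04,
        3.75534451e-03, -2.92210757e-05]), 'position': array([0.13745942, 0.53229982, 0.2497795 ]), 'tool_rot': array([[-9.68211080e-01,  2.50133800e-01, -6.22366627e-04],
       [ 2.50134377e-01,  9.68210447e-01, -1.15078922e-03],
       [ 3.14730591e-04, -1.26988216e-03, -9.99999144e-01]]), 'ft_force': array([ 0.36366981, -0.00396731,  0.19681476]), 'wrist_torque': array([ 0.05670338, -0.08116339, -0.03001809]), 'gripper_force': 0.0, 'grip_width': 0.08554308495657034}
```

View pics/side0.png

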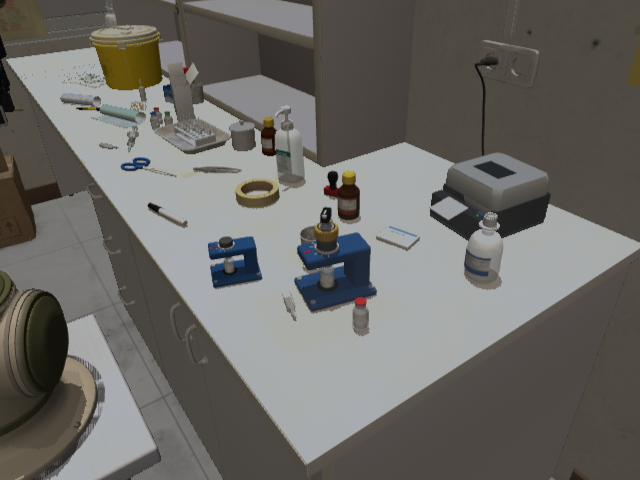

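View pics/top0.png

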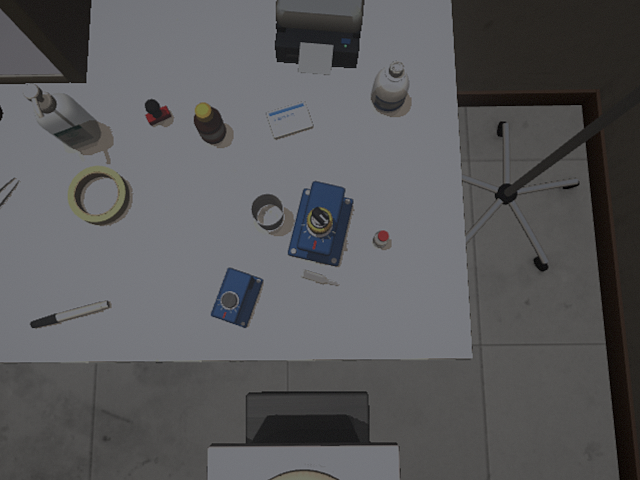

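Two presses appear. The larger one is at top (320,225) / side (332,265), with the brass nut, black bar head, vial, cup and ampoule around it. The smaller one, at top (237,297) / side (233,260), has no nut. The larger fits the description; I'll confirm it in a crop.

```bash
python3 - <<'E'
import cv2,numpy as np
t=cv2.imread("pics/top0.png")[175:275,270:350]; s=cv2.imread("pics/side0.png")[200:310,285:385]
a=cv2.resize(t,None,fx=5,fy=5,interpolation=cv2.INTER_CUBIC); b=cv2.resize(s,(400,440),interpolation=cv2.INTER_CUBIC)
c=np.zeros((500,800,3),np.uint8); c[:500,:400]=a; c[:440,400:]=b
cv2.imwrite("pics/crop0.png",cv2.convertScaleAbs(c,alpha=1.4))
E
```

```text
(no output)
```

View pics/crop0.png

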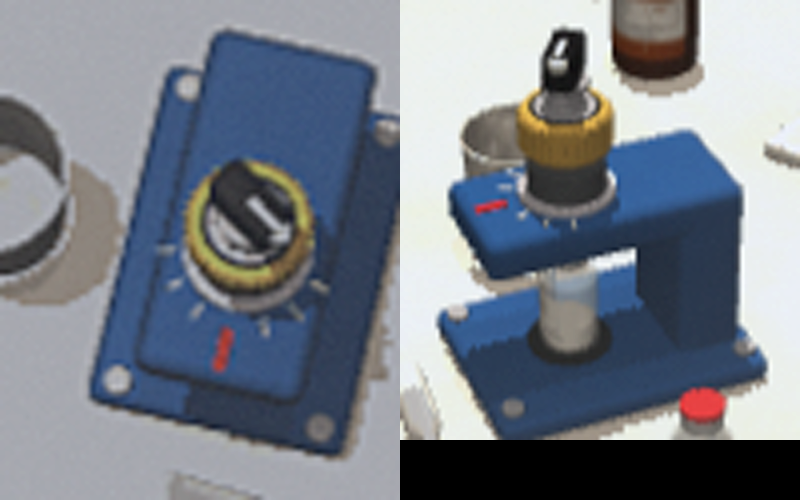

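The crop confirms it. The press has the brass nut and black head, with the head centre at top ≈(320,216) and side ≈(326,215). The red mark is at top ≈(314.6,245) and side ≈(307.5,252).

```bash
python3 - <<'E'
from h import *
T=lambda x,y:(270+x/5-.4,175+y/5-.4); S=lambda x,y:(285+(x-400)/4-.4,200+y/4-.4)
print("head",tri("top",T(252,203),"side",S(565,60)))
print("nut top c",tri("top",T(247,218),"side",S(565,110)))
m=tri("top",T(223,350),"side",S(491,206));print("mark",m)
mk=atz("top",*T(223,350),.092); print(mk, atz("side",*S(491,206),.092))
h1=atz("top",*T(252,203),.163); print("headz",h1, atz("top",*T(247,213),.13))
# arm edges from top image
for p in [(222,33),(372,68),(300,395),(140,360)]: print(p,atz("top",*T(*p),.092))
for p in [(170,70),(92,400),(335,455),(395,110)]: print(p,atz("top",*T(*p),.010))
# pointer ends
for p in [(230,170),(278,240),(250,203)]: print(p,atz("top",*T(*p),.163))
# pointcloud: points z>.15 near
for n in("top","side"):
    d=np.load(f"pics/{n}0.npy"); f,cx,cy,M=cam(n); v,u=np.mgrid[:480,:640]
    P=np.stack([(u-cx)/f*d,(v-cy)/f*d,d],-1).reshape(-1,3)@M[:3,:3].T+M[:3,3]
    near=(np.hypot(P[:,0]-h1[0],P[:,1]-h1[1])<.08)
    for a,b in((.150,.175),(.120,.140),(.086,.098)):
        k=P[near&(P[:,2]>a)&(P[:,2]<b)]; r=cv2.minAreaRect((k[:,:2]*1000).astype(np.float32))
        print(n,a,len(k),k.mean(0).round(4),np.median(k[:,2]),r)
E
```

```text
head (array([ 0.50644871, -0.03113632,  0.15414848]), np.float64(0.0017897832702311333))
nut top c (array([ 0.50705094, -0.02986425,  0.1296388 ]), np.float64(0.0021697424603380404))
mark (array([ 0.47285982, -0.02248005,  0.09158177]), np.float64(0.0008560900541453374))
[ 0.47317944 -0.02266507  0.092     ] [ 0.47209744 -0.02290061  0.092     ]
headz [ 0.50527765 -0.03139914  0.163     ] [ 0.5095376 -0.0303804  0.13     ]
(222, 33) [ 0.57813045 -0.02364166  0.092     ]
(372, 68) [ 0.56569852 -0.07230766  0.092     ]
(300, 395) [ 0.45834179 -0.04703098  0.092     ]
(140, 360) [0.47024581 0.00391235 0.092     ]
(170, 70) [ 0.58845119 -0.00552549  0.01      ]
(92, 400) [0.46991261 0.02277251 0.01      ]
(335, 455) [ 0.44963303 -0.06158038  0.01      ]
(395, 110) [ 0.57275514 -0.08525887  0.01      ]
(230, 170) [ 0.51540262 -0.02500305  0.163     ]
(278, 240) [ 0.49397381 -0.0389313   0.163     ]
(250, 203) [ 0.50528497 -0.03080599  0.163     ]
top 0.15 180 [ 0.5046 -0.0317  0.1629] 0.16347454880477946 ((504.5748596191406, -32.287925720214844), (28.574996948242188, 14.301553726196289), 39.70677947998047)
top 0.12 331 [ 0.5019 -0.031   0.1326] 0.13325229009791817 ((505.8803405761719, -31.312042236328125), (39.14728546142578, 38.8235969543457), 29.344406127929688)
top 0.086 1840 [ 0.5187 -0.0351  0.092 ] 0.09207712540208451 ((518.7573852539062, -34.55245590209961), (56.05908203125, 116.08978271484375), 75.6902847290039)
side 0.15 132 [ 0.5022 -0.0355  0.1594] 0.16109265891218927 ((503.22052001953125, -32.811767578125), (31.944799423217773, 14.365805625915527), 41.176883697509766)
side 0.12 344 [ 0.5    -0.0382  0.13  ] 0.13157335107630383 ((503.2212829589844, -34.57518005371094), (34.428916931152344, 39.93212127685547), 64.38157653808594)
side 0.086 1152 [ 0.5135 -0.0411  0.091 ] 0.09113841665971131 ((516.9765625, -34.72893524169922), (58.14608383178711, 116.11531066894531), 76.12862396240234)
```

Emit:
servo_tool --steps '[{"tx": 2.3, "ty": -3.52, "yaw": 5.4, "claw": 5}, {"tx": 2.3, "ty": -3.52, "yaw": 5.4}, {"tx": 2.3, "ty": -3.52, "yaw": 5.4}, {"tx": 2.3, "ty": -3.52, "yaw": 5.4}, {"tx": 2.3, "ty": -3.52, "yaw": 5.4}, {"tx": 2.3, "ty": -3.52, "yaw": 5.4}, {"tx": 2.3, "ty": -3.52, "yaw": 5.4}, {"tx": 2.3, "ty": -3.52, "yaw": 5.4}, {"tx": 2.3, "ty": -3.52, "yaw": 5.4}, {"tx": 2.3, "ty": -3.52, "yaw": 5.4}, {"tx": 2.3, "ty": -3.52}, {"tx": 2.3, "ty": -3.52}, {"tx": 2.3, "ty": -3.52}, {"tx": 2.3, "ty": -3.52}, {"tx": 2.3, "ty": -3.52}, {"tx": 2.3, "ty": -3.52}, {}, {}, {}]' --newtons 40

```text
invalid input at $.steps[0]: expected keys tx, ty, tz, yaw, claw
```

Emit:
servo_tool --steps '[{"tx": 2.3, "ty": -3.52, "tz": 0, "yaw": 5.4, "claw": 5}, {"tx": 2.3, "ty": -3.52, "tz": 0, "yaw": 5.4, "claw": 5}, {"tx": 2.3, "ty": -3.52, "tz": 0, "yaw": 5.4, "claw": 5}, {"tx": 2.3, "ty": -3.52, "tz": 0, "yaw": 5.4, "claw": 5}, {"tx": 2.3, "ty": -3.52, "tz": 0, "yaw": 5.4, "claw": 5}, {"tx": 2.3, "ty": -3.52, "tz": 0, "yaw": 5.4, "claw": 5}, {"tx": 2.3, "ty": -3.52, "tz": 0, "yaw": 5.4, "claw": 5}, {"tx": 2.3, "ty": -3.52, "tz": 0, "yaw": 5.4, "claw": 5}, {"tx": 2.3, "ty": -3.52, "tz": 0, "yaw": 5.4, "claw": 5}, {"tx": 2.3, "ty": -3.52, "tz": 0, "yaw": 5.4, "claw": 5}, {"tx": 2.3, "ty": -3.52, "tz": 0, "yaw": 0, "claw": 5}, {"tx": 2.3, "ty": -3.52, "tz": 0, "yaw": 0, "claw": 5}, {"tx": 2.3, "ty": -3.52, "tz": 0, "yaw": 0, "claw": 5}, {"tx": 2.3, "ty": -3.52, "tz": 0, "yaw": 0, "claw": 5}, {"tx": 2.3, "ty": -3.52, "tz": 0, "yaw": 0, "claw": 5}, {"tx": 2.3, "ty": -3.52, "tz": 0, "yaw": 0, "claw": 5}, {"tx": 0, "ty": 0, "tz": 0, "yaw": 0, "claw": 5}, {"tx": 0, "ty": 0, "tz": 0, "yaw": 0, "claw": 5}, {"tx": 0, "ty": 0, "tz": 0, "yaw": 0, "claw": 5}]' --newtons 40

```text
time_s: 2.0
position: [0.505, -0.0299, 0.2502]
tool_rot: [[-0.771, -0.637, -0.001], [-0.637, 0.771, 0.0], [0.0, 0.001, -1.0]]
ft_force: [0.2, -0.3, -0.2]
grip_width: 0.05
gripper_force: 0.0
```

```bash
python3 - <<'E'
from h import *
print(env.tcp_to_tips)
o=env.observe(); print(o["position"],o["q"],np.degrees(np.arctan2(o["tool_rot"][1,1],o["tool_rot"][0,1])),o["wrist_torque"],o["ft_force"])
im,d=env.get_image("side"); cv2.imwrite("pics/side1.png",cv2.resize(im[120:320,220:460,::-1],None,fx=3,fy=3,interpolation=cv2.INTER_CUBIC))
E
```

```text
0.019
[ 0.50501157 -0.02993605  0.2501935 ] [-1.68273156e+01  1.73992463e+01  8.11372016e+01  9.87076851e-03
  8.15064816e+01 -1.46382412e+02] 129.5536291555421 [-0.05652054 -0.00763147  0.02917668] [ 0.17689625 -0.30464721 -0.19906513]
```

View pics/side1.png

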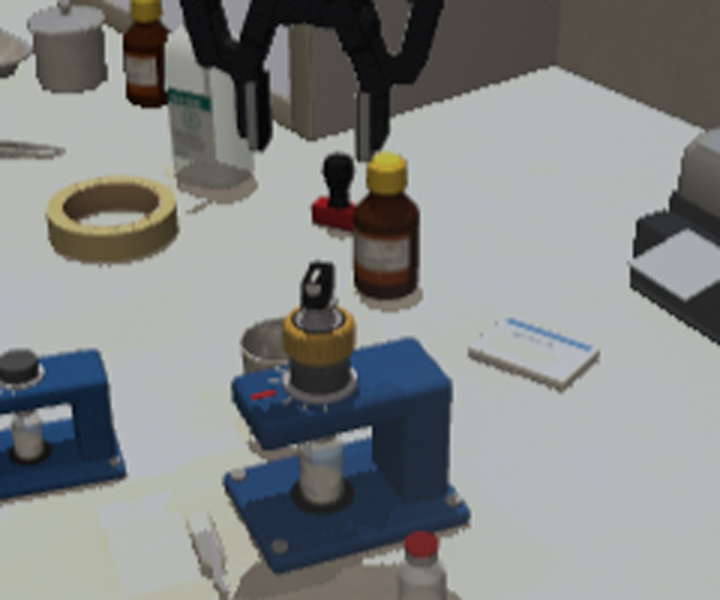

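Emit:
servo_tool --steps '[{"tx": 0.05, "ty": -0.15, "tz": -2.5, "yaw": 0, "claw": 5}, {"tx": 0, "ty": 0, "tz": -2.5, "yaw": 0, "claw": 5}, {"tx": 0, "ty": 0, "tz": -2.0, "yaw": 0, "claw": 4}, {"tx": 0, "ty": 0, "tz": -1.5, "yaw": 0, "claw": 3}, {"tx": 0, "ty": 0, "tz": -0.5, "yaw": 0, "claw": 2.5}, {"tx": 0, "ty": 0, "tz": 0, "yaw": 0, "claw": 1}, {"tx": 0, "ty": 0, "tz": 0, "yaw": 0, "claw": 1}, {"tx": 0, "ty": 0, "tz": 0, "yaw": 0, "claw": 1}, {"tx": 0, "ty": 0, "tz": 0, "yaw": 0, "claw": 1}]' --newtons 30

```text
time_s: 2.95
position: [0.5053, -0.0313, 0.1601]
tool_rot: [[-0.771, -0.637, -0.002], [-0.637, 0.771, 0.002], [0.0, 0.003, -1.0]]
ft_force: [-1.7, 5.7, -9.4]
grip_width: 0.0132
gripper_force: 32.1
```

```bash
cat > st.py <<'E'
from h import *
o=env.observe(); print(o["time_s"],o["position"].round(4),o["q"].round(1),"psi",np.degrees(np.arctan2(o["tool_rot"][1,1],o["tool_rot"][0,1])).round(2),"M",o["wrist_torque"].round(3),"F",o["ft_force"].round(2),"w",round(o["grip_width"],4),o["gripper_force"])
E
python3 st.py
```

```text
2.95 [ 0.5053 -0.0313  0.1601] [-1.700e+01  2.260e+01  8.950e+01  1.000e-01  6.810e+01 -1.466e+02] psi 129.54 M [0.837 0.2   0.136] F [-1.73  5.7  -9.38] w 0.0132 32.129398584365845
```

Emit:
servo_tool --steps '[{"tx": 0, "ty": 0, "tz": -0.02, "yaw": -6, "claw": 1}, {"tx": 0, "ty": 0, "tz": -0.02, "yaw": -6, "claw": 1}, {"tx": 0, "ty": 0, "tz": -0.02, "yaw": -6, "claw": 1}, {"tx": 0, "ty": 0, "tz": -0.02, "yaw": -6, "claw": 1}, {"tx": 0, "ty": 0, "tz": -0.02, "yaw": -6, "claw": 1}, {"tx": 0, "ty": 0, "tz": -0.02, "yaw": -6, "claw": 1}, {"tx": 0, "ty": 0, "tz": -0.02, "yaw": -6, "claw": 1}, {"tx": 0, "ty": 0, "tz": -0.02, "yaw": -6, "claw": 1}, {"tx": 0, "ty": 0, "tz": -0.02, "yaw": -6, "claw": 1}, {"tx": 0, "ty": 0, "tz": 0, "yaw": 0, "claw": 1}, {"tx": 0, "ty": 0, "tz": 0, "yaw": 0, "claw": 1}]'

```text
time_s: 4.05
position: [0.5052, -0.0309, 0.158]
tool_rot: [[-0.968, 0.25, -0.002], [0.25, 0.968, 0.003], [0.003, 0.002, -1.0]]
ft_force: [-0.8, 7.1, -10.4]
grip_width: 0.0132
gripper_force: 31.5
```

```bash
python3 st.py
```

```text
4.05 [ 0.5052 -0.0309  0.158 ] [-17.   22.8  89.6   0.1  67.8 -92.5] psi 75.52 M [ 1.154  0.168 -0.043] F [ -0.84   7.07 -10.45] w 0.0132 31.549342274665833
```

Emit:
servo_tool --steps '[{"tx": 0, "ty": 0, "tz": 0, "yaw": 0, "claw": 5}, {"tx": 0, "ty": 0, "tz": 0, "yaw": 0, "claw": 5}, {"tx": 0, "ty": 0, "tz": 0, "yaw": 0, "claw": 5}, {"tx": 0, "ty": 0, "tz": 2, "yaw": 0, "claw": 8.5}, {"tx": 0, "ty": 0, "tz": 3, "yaw": 8, "claw": 8.5}, {"tx": 0, "ty": 0, "tz": 4, "yaw": 8, "claw": 8.5}, {"tx": 0, "ty": 4, "tz": 0, "yaw": 8, "claw": 8.5}, {"tx": 0, "ty": 4, "tz": 0, "yaw": 8, "claw": 8.5}, {"tx": 0, "ty": 4, "tz": 0, "yaw": 8, "claw": 8.5}, {"tx": 0, "ty": 4, "tz": 0, "yaw": 8, "claw": 8.5}, {"tx": 0, "ty": 0, "tz": 0, "yaw": 8, "claw": 8.5}, {"tx": 0, "ty": 0, "tz": 0, "yaw": 8, "claw": 8.5}, {"tx": 0, "ty": 0, "tz": 0, "yaw": 4, "claw": 8.5}, {"tx": 0, "ty": 0, "tz": 0, "yaw": 0, "claw": 8.5}]'

```text
time_s: 5.45
position: [0.5063, 0.1278, 0.249]
tool_rot: [[-0.594, -0.804, 0.001], [-0.804, 0.594, -0.0], [-0.001, -0.001, -1.0]]
ft_force: [0.5, -0.3, 1.5]
grip_width: 0.0851
gripper_force: 0.0
```

```bash
python3 st.py; python3 - <<'E'
from h import *
im,d=env.get_image("top"); a=cv2.resize(im[175:275,270:350,::-1],None,fx=5,fy=5,interpolation=cv2.INTER_CUBIC)
s,_=env.get_image("side"); b=cv2.resize(s[200:310,285:385,::-1],(400,440),interpolation=cv2.INTER_CUBIC)
c=np.zeros((500,800,3),np.uint8); c[:500,:400]=a; c[:440,400:]=b
cv2.imwrite("pics/crop1.png",cv2.convertScaleAbs(c,alpha=1.4))
f,cx,cy,M=cam("top"); v,u=np.mgrid[:480,:640]
P=np.stack([(u-cx)/f*d,(v-cy)/f*d,d],-1).reshape(-1,3)@M[:3,:3].T+M[:3,3]
near=(np.hypot(P[:,0]-.505,P[:,1]+.031)<.035)
for l,h in((.150,.175),(.120,.140)):
    k=P[near&(P[:,2]>l)&(P[:,2]<h)]; r=cv2.minAreaRect((k[:,:2]*1000).astype(np.float32)); print(len(k),np.median(k[:,2]),r)
E
```

```text
5.45 [0.5063 0.1278 0.249 ] [   1.2   19.    78.9   -0.    82.  -142.4] psi 143.54 M [-0.037  0.026  0.03 ] F [ 0.47 -0.28  1.49] w 0.0851 0.0
168 0.1615712235539175 ((504.79998779296875, -31.08790397644043), (13.773061752319336, 28.98697280883789), 76.09732818603516)
339 0.13334062610411834 ((505.80120849609375, -31.17618751525879), (38.816715240478516, 38.270729064941406), 27.98513412475586)
```

View pics/crop1.png

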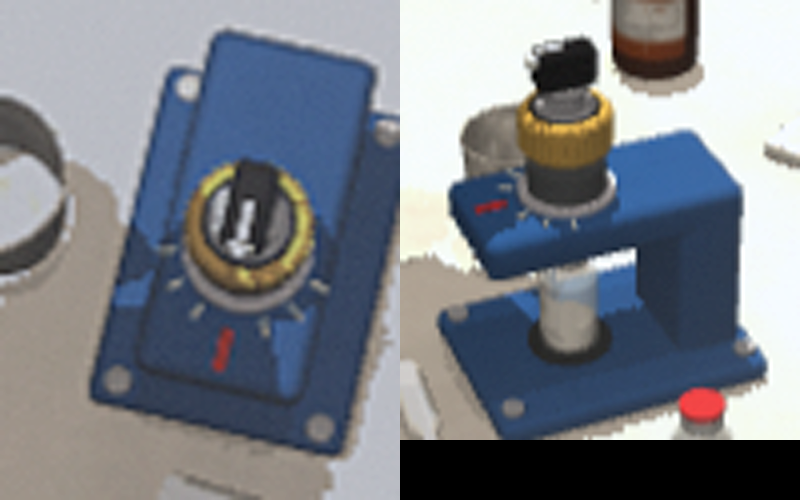

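The pointer is on the red mark: the head is at −13.9° and the press at −14.3°. Next is the nut, whose top is at 0.133 m.

Emit:
servo_tool --steps '[{"tx": -0.08, "ty": -3.95, "tz": 0, "yaw": 0, "claw": 8.5}, {"tx": 0, "ty": -3.95, "tz": 0, "yaw": 0, "claw": 8.5}, {"tx": 0, "ty": -3.95, "tz": 0, "yaw": 0, "claw": 8.5}, {"tx": 0, "ty": -3.95, "tz": 0, "yaw": 0, "claw": 8.5}, {"tx": 0, "ty": 0, "tz": 0, "yaw": 0, "claw": 8.5}, {"tx": 0, "ty": 0, "tz": -3, "yaw": 0, "claw": 8.5}, {"tx": 0, "ty": 0, "tz": -3, "yaw": 0, "claw": 8.5}, {"tx": 0, "ty": 0, "tz": -3, "yaw": 0, "claw": 8.5}, {"tx": 0, "ty": 0, "tz": -2, "yaw": 0, "claw": 8.5}, {"tx": 0, "ty": 0, "tz": -1.2, "yaw": 0, "claw": 7}, {"tx": 0, "ty": 0, "tz": -0.5, "yaw": 0, "claw": 5.5}, {"tx": 0, "ty": 0, "tz": 0, "yaw": 0, "claw": 4.5}, {"tx": 0, "ty": 0, "tz": 0, "yaw": 0, "claw": 4.5}, {"tx": 0, "ty": 0, "tz": 0, "yaw": 0, "claw": 4.5}]' --newtons 40

```text
time_s: 6.95
position: [0.5056, -0.0302, 0.1223]
tool_rot: [[-0.595, -0.804, 0.002], [-0.804, 0.595, -0.0], [-0.001, -0.001, -1.0]]
ft_force: [0.4, 0.1, -0.6]
grip_width: 0.0453
gripper_force: 0.0
```

```bash
python3 st.py
```

```text
6.95 [ 0.5056 -0.0302  0.1223] [ -16.8   25.4   92.4    0.    62.1 -160.3] psi 143.5 M [-0.009  0.004 -0.034] F [ 0.39  0.1  -0.62] w 0.0453 0.0
```

Emit:
servo_tool --steps '[{"tx": 0, "ty": 0, "tz": 0, "yaw": 0, "claw": 3.6}, {"tx": 0, "ty": 0, "tz": 0, "yaw": 0, "claw": 3.6}, {"tx": 0, "ty": 0, "tz": 0, "yaw": 0, "claw": 3.6}, {"tx": 0, "ty": 0, "tz": 0, "yaw": 0, "claw": 3.6}]'

```text
time_s: 7.35
position: [0.5058, -0.0304, 0.1224]
tool_rot: [[-0.595, -0.804, 0.002], [-0.804, 0.595, -0.001], [-0.001, -0.002, -1.0]]
ft_force: [0.2, -0.1, 6.3]
grip_width: 0.0386
gripper_force: 39.7
```

```bash
python3 st.py
```

```text
7.35 [ 0.5058 -0.0304  0.1224] [ -16.8   25.4   92.4   -0.    62.1 -160.4] psi 143.51 M [-0.089 -0.028  0.021] F [ 0.22 -0.06  6.31] w 0.0386 39.67639982700348
```

Emit:
servo_tool --steps '[{"tx": 0, "ty": 0, "tz": -0.019, "yaw": -5, "claw": 3.6}, {"tx": 0, "ty": 0, "tz": -0.019, "yaw": -5, "claw": 3.6}, {"tx": 0, "ty": 0, "tz": -0.019, "yaw": -5, "claw": 3.6}, {"tx": 0, "ty": 0, "tz": -0.019, "yaw": -5, "claw": 3.6}, {"tx": 0, "ty": 0, "tz": -0.019, "yaw": -5, "claw": 3.6}, {"tx": 0, "ty": 0, "tz": -0.019, "yaw": -5, "claw": 3.6}, {"tx": 0, "ty": 0, "tz": -0.019, "yaw": -5, "claw": 3.6}, {"tx": 0, "ty": 0, "tz": -0.019, "yaw": -5, "claw": 3.6}, {"tx": 0, "ty": 0, "tz": 0, "yaw": 0, "claw": 3.6}]'

```text
time_s: 8.25
position: [0.506, -0.0306, 0.1209]
tool_rot: [[-0.973, -0.231, 0.003], [-0.231, 0.973, -0.001], [-0.002, -0.002, -1.0]]
ft_force: [1.1, -1.5, 4.2]
grip_width: 0.0389
gripper_force: 39.7
```

```bash
python3 st.py
```

```text
8.25 [ 0.506  -0.0306  0.1209] [ -16.9   25.5   92.5   -0.    61.9 -120.2] psi 103.36 M [-0.262 -0.143 -0.032] F [ 1.12 -1.52  4.21] w 0.0389 39.71509516239166
```

Emit:
servo_tool --steps '[{"tx": 0, "ty": 0, "tz": -0.019, "yaw": -5, "claw": 3.6}, {"tx": 0, "ty": 0, "tz": -0.019, "yaw": -5, "claw": 3.6}, {"tx": 0, "ty": 0, "tz": -0.019, "yaw": -5, "claw": 3.6}, {"tx": 0, "ty": 0, "tz": -0.019, "yaw": -5, "claw": 3.6}]'

```text
time_s: 8.65
position: [0.506, -0.0308, 0.1201]
tool_rot: [[-0.993, 0.117, 0.003], [0.117, 0.993, -0.001], [-0.003, -0.001, -1.0]]
ft_force: [-0.5, -2.2, 5.2]
grip_width: 0.0392
gripper_force: 39.7
```

```bash
python3 st.py
```

```text
8.65 [ 0.506  -0.0308  0.1201] [ -16.9   25.5   92.6   -0.    61.7 -100.1] psi 83.31 M [-0.411 -0.095  0.048] F [-0.47 -2.21  5.23] w 0.0392 39.713008403778076
```

Emit:
servo_tool --steps '[{"tx": 0, "ty": 0, "tz": -0.019, "yaw": -5, "claw": 3.6}, {"tx": 0, "ty": 0, "tz": -0.019, "yaw": -5, "claw": 3.6}]'

```text
time_s: 8.85
position: [0.506, -0.0308, 0.1197]
tool_rot: [[-0.958, 0.287, 0.002], [0.287, 0.958, -0.002], [-0.003, -0.001, -1.0]]
ft_force: [0.5, -2.8, 4.5]
grip_width: 0.0387
gripper_force: 39.7
```

```bash
python3 st.py
```

```text
8.85 [ 0.506  -0.0308  0.1197] [-16.9  25.6  92.6  -0.1  61.7 -90.1] psi 73.3 M [-0.49  -0.073  0.056] F [ 0.51 -2.79  4.52] w 0.0387 39.71515953540802
```

Emit:
servo_tool --steps '[{"tx": 0, "ty": 0, "tz": -0.019, "yaw": -5, "claw": 3.6}, {"tx": 0, "ty": 0, "tz": -0.019, "yaw": -5, "claw": 3.6}]'

```text
time_s: 9.05
position: [0.506, -0.0309, 0.1193]
tool_rot: [[-0.893, 0.449, 0.002], [0.449, 0.893, -0.002], [-0.003, -0.0, -1.0]]
ft_force: [0.0, -4.0, 5.1]
grip_width: 0.0385
gripper_force: 39.7
```

```bash
python3 st.py
```

```text
9.05 [ 0.506  -0.0309  0.1193] [-16.9  25.6  92.6  -0.1  61.6 -80.2] psi 63.31 M [-0.577 -0.027  0.037] F [ 0.03 -4.03  5.05] w 0.0385 39.717586040496826
```

Emit:
servo_tool --steps '[{"tx": 0, "ty": 0, "tz": -0.019, "yaw": -5, "claw": 3.6}, {"tx": 0, "ty": 0, "tz": -0.019, "yaw": -5, "claw": 3.6}]'

```text
time_s: 9.25
position: [0.5059, -0.031, 0.1189]
tool_rot: [[-0.802, 0.598, 0.002], [0.598, 0.802, -0.002], [-0.003, -0.0, -1.0]]
ft_force: [-0.8, -4.4, 5.5]
grip_width: 0.0387
gripper_force: 39.7
```

```bash
python3 st.py
```

```text
9.25 [ 0.5059 -0.031   0.1189] [-16.9  25.6  92.6  -0.1  61.6 -70.2] psi 53.31 M [-0.597  0.075  0.05 ] F [-0.84 -4.45  5.45] w 0.0387 39.72019672393799
```

Emit:
servo_tool --steps '[{"tx": 0, "ty": 0, "tz": -0.016, "yaw": -4, "claw": 3.6}, {"tx": 0, "ty": 0, "tz": -0.016, "yaw": -4, "claw": 3.6}]'

```text
time_s: 9.45
position: [0.5059, -0.031, 0.1186]
tool_rot: [[-0.711, 0.703, 0.002], [0.703, 0.711, -0.002], [-0.003, 0.0, -1.0]]
ft_force: [1.2, -3.6, 5.4]
grip_width: 0.0387
gripper_force: 39.7
```

```bash
python3 st.py
```

```text
9.45 [ 0.5059 -0.031   0.1186] [-16.9  25.7  92.7  -0.1  61.5 -62.2] psi 45.35 M [-0.684  0.029 -0.014] F [ 1.24 -3.63  5.41] w 0.0387 39.727638959884644
```

Emit:
servo_tool --steps '[{"tx": 0, "ty": 0, "tz": -0.016, "yaw": -4, "claw": 3.6}]'

```text
time_s: 9.55
position: [0.5059, -0.031, 0.1185]
tool_rot: [[-0.661, 0.751, 0.002], [0.751, 0.661, -0.002], [-0.003, 0.0, -1.0]]
ft_force: [-0.2, -3.8, 5.2]
grip_width: 0.0388
gripper_force: 39.7
```

```bash
python3 st.py
```

```text
9.55 [ 0.5059 -0.031   0.1185] [-16.9  25.7  92.7  -0.1  61.5 -58.2] psi 41.35 M [-0.668  0.053  0.058] F [-0.23 -3.75  5.17] w 0.0388 39.73359167575836
```

Emit:
servo_tool --steps '[{"tx": 0, "ty": 0, "tz": -0.016, "yaw": -4, "claw": 3.6}]'

```text
time_s: 9.65
position: [0.5058, -0.031, 0.1183]
tool_rot: [[-0.607, 0.795, 0.002], [0.795, 0.607, -0.002], [-0.003, 0.0, -1.0]]
ft_force: [-1.0, -4.5, 6.9]
grip_width: 0.0389
gripper_force: 39.7
```

```bash
python3 st.py
```

```text
9.65 [ 0.5058 -0.031   0.1183] [-16.9  25.7  92.7  -0.1  61.5 -54.2] psi 37.35 M [-0.636  0.122 -0.018] F [-0.98 -4.53  6.86] w 0.0389 39.73992168903351
```

Emit:
servo_tool --steps '[{"tx": 0, "ty": 0, "tz": -0.016, "yaw": -4, "claw": 3.6}, {"tx": 0, "ty": 0, "tz": -0.016, "yaw": -4, "claw": 3.6}]'

```text
time_s: 9.85
position: [0.5058, -0.0311, 0.118]
tool_rot: [[-0.49, 0.872, 0.002], [0.872, 0.49, -0.002], [-0.003, 0.001, -1.0]]
ft_force: [-0.1, -5.2, 5.6]
grip_width: 0.039
gripper_force: 39.8
```

```bash
python3 st.py
```

```text
9.85 [ 0.5058 -0.0311  0.118 ] [-16.9  25.7  92.7  -0.1  61.4 -46.2] psi 29.35 M [-0.695  0.112  0.08 ] F [-0.05 -5.18  5.59] w 0.039 39.75516200065613
```

Emit:
servo_tool --steps '[{"tx": 0, "ty": 0, "tz": -0.016, "yaw": -4, "claw": 3.6}]'

```text
time_s: 9.95
position: [0.5058, -0.0311, 0.1178]
tool_rot: [[-0.428, 0.904, 0.002], [0.904, 0.428, -0.002], [-0.003, 0.001, -1.0]]
ft_force: [-0.9, -4.9, 6.2]
grip_width: 0.0387
gripper_force: 39.8
```

```bash
python3 st.py
```

```text
9.95 [ 0.5058 -0.0311  0.1178] [-16.9  25.7  92.7  -0.1  61.4 -42.2] psi 25.35 M [-0.709  0.181  0.027] F [-0.9  -4.93  6.16] w 0.0387 39.763532280921936
```

Emit:
servo_tool --steps '[{"tx": 0, "ty": 0, "tz": -0.016, "yaw": -4, "claw": 3.6}, {"tx": 0, "ty": 0, "tz": -0.016, "yaw": -4, "claw": 3.6}]'

```text
time_s: 10.15
position: [0.5057, -0.0311, 0.1175]
tool_rot: [[-0.298, 0.954, 0.002], [0.954, 0.298, -0.002], [-0.002, 0.001, -1.0]]
ft_force: [-1.2, -4.6, 6.6]
grip_width: 0.0386
gripper_force: 39.8
```

```bash
python3 st.py
```

```text
10.15 [ 0.5057 -0.0311  0.1175] [-16.9  25.7  92.8  -0.1  61.4 -34.2] psi 17.35 M [-0.754  0.172  0.034] F [-1.17 -4.55  6.61] w 0.0386 39.78152096271515
```

Emit:
servo_tool --steps '[{"tx": 0, "ty": 0, "tz": -0.016, "yaw": -4, "claw": 3.6}]'

```text
time_s: 10.25
position: [0.5057, -0.0311, 0.1174]
tool_rot: [[-0.231, 0.973, 0.002], [0.973, 0.231, -0.002], [-0.002, 0.001, -1.0]]
ft_force: [-0.6, -5.0, 5.9]
grip_width: 0.039
gripper_force: 39.8
```

```bash
python3 st.py
```

```text
10.25 [ 0.5057 -0.0311  0.1174] [-16.9  25.8  92.8  -0.1  61.4 -30.2] psi 13.35 M [-0.717  0.244  0.031] F [-0.57 -5.01  5.92] w 0.039 39.79085326194763
```

Emit:
servo_tool --steps '[{"tx": 0, "ty": 0, "tz": -0.016, "yaw": -4, "claw": 3.6}]'

```text
time_s: 10.35
position: [0.5056, -0.0311, 0.1172]
tool_rot: [[-0.162, 0.987, 0.002], [0.987, 0.162, -0.002], [-0.002, 0.001, -1.0]]
ft_force: [-1.1, -4.8, 6.0]
grip_width: 0.0388
gripper_force: 39.8
```

```bash
python3 st.py
```

```text
10.35 [ 0.5056 -0.0311  0.1172] [-16.9  25.8  92.8  -0.1  61.3 -26.2] psi 9.35 M [-0.808  0.28   0.061] F [-1.13 -4.79  6.03] w 0.0388 39.8001891374588
```

Emit:
servo_tool --steps '[{"tx": 0, "ty": 0, "tz": -0.016, "yaw": -4, "claw": 3.6}]'

```text
time_s: 10.45
position: [0.5056, -0.0311, 0.1171]
tool_rot: [[-0.093, 0.996, 0.002], [0.996, 0.093, -0.002], [-0.002, 0.001, -1.0]]
ft_force: [-2.4, -5.1, 7.1]
grip_width: 0.0388
gripper_force: 39.9
```

```bash
python3 st.py
```

```text
10.45 [ 0.5056 -0.0311  0.1171] [-16.9  25.8  92.8  -0.1  61.3 -22.2] psi 5.35 M [-0.75   0.279  0.052] F [-2.37 -5.1   7.1 ] w 0.0388 39.87881898880005
```

Emit:
servo_tool --steps '[{"tx": 0, "ty": 0, "tz": -0.016, "yaw": -4, "claw": 3.6}]'

```text
time_s: 10.55
position: [0.5056, -0.0311, 0.117]
tool_rot: [[-0.024, 1.0, 0.001], [1.0, 0.024, -0.002], [-0.002, 0.001, -1.0]]
ft_force: [-3.2, -4.2, 8.6]
grip_width: 0.0384
gripper_force: 40.0
```

```bash
python3 st.py
```

```text
10.55 [ 0.5056 -0.0311  0.117 ] [-16.9  25.8  92.8  -0.1  61.3 -18.2] psi 1.36 M [-0.734  0.363  0.121] F [-3.19 -4.18  8.61] w 0.0384 39.97033774852753
```

Emit:
servo_tool --steps '[{"tx": 0, "ty": 0, "tz": -0.012, "yaw": -3, "claw": 3.6}]'

```text
time_s: 10.65
position: [0.5056, -0.0311, 0.1169]
tool_rot: [[0.028, 1.0, 0.002], [1.0, -0.028, -0.002], [-0.002, 0.002, -1.0]]
ft_force: [-2.0, -4.4, 9.1]
grip_width: 0.0389
gripper_force: 40.0
```

```bash
python3 st.py
```

```text
10.65 [ 0.5056 -0.0311  0.1169] [-16.9  25.8  92.8  -0.1  61.3 -15.2] psi -1.62 M [-0.708  0.457  0.126] F [-2.   -4.44  9.13] w 0.0389 40.019715428352356
```

Emit:
servo_tool --steps '[{"tx": 0, "ty": 0, "tz": 0, "yaw": -3, "claw": 3.6}]'

```text
time_s: 10.75
position: [0.5056, -0.0311, 0.1169]
tool_rot: [[0.08, 0.997, 0.001], [0.997, -0.08, -0.002], [-0.002, 0.002, -1.0]]
ft_force: [-3.0, -4.2, 7.5]
grip_width: 0.0389
gripper_force: 39.9
```

```bash
python3 st.py
```

```text
10.75 [ 0.5056 -0.0311  0.1169] [-16.9  25.8  92.8  -0.1  61.3 -12.2] psi -4.59 M [-0.774  0.394  0.282] F [-2.96 -4.22  7.47] w 0.0389 39.94796812534332
```

Emit:
servo_tool --steps '[{"tx": 0, "ty": 0, "tz": 0, "yaw": -2, "claw": 3.6}]'

```text
time_s: 10.85
position: [0.5056, -0.0311, 0.1169]
tool_rot: [[0.114, 0.993, 0.001], [0.993, -0.114, -0.002], [-0.002, 0.002, -1.0]]
ft_force: [-3.3, -5.4, 7.8]
grip_width: 0.0389
gripper_force: 39.9
```

```bash
python3 st.py
```

```text
10.85 [ 0.5056 -0.0311  0.1169] [-16.9  25.8  92.8  -0.1  61.3 -10.3] psi -6.57 M [-0.735  0.352  0.293] F [-3.34 -5.41  7.84] w 0.0389 39.93625044822693
```

Emit:
servo_tool --steps '[{"tx": 0, "ty": 0, "tz": 0, "yaw": 0, "claw": 3.6}]'

```text
time_s: 10.95
position: [0.5055, -0.0311, 0.1169]
tool_rot: [[0.113, 0.994, 0.001], [0.994, -0.113, -0.002], [-0.002, 0.002, -1.0]]
ft_force: [-2.7, -5.1, 7.7]
grip_width: 0.0388
gripper_force: 39.9
```

```bash
python3 st.py
```

```text
10.95 [ 0.5055 -0.0311  0.1169] [-16.9  25.8  92.8  -0.1  61.3 -10.3] psi -6.51 M [-0.749  0.444  0.187] F [-2.73 -5.06  7.72] w 0.0388 39.93700325489044
```

```bash
cat > avg.py <<'E'
from h import *
m=[]
for i in range(10):
    env.get_image("side"); o=env.observe(); m.append(np.r_[o["wrist_torque"],o["ft_force"]])
m=np.array(m); print(m.mean(0).round(3),(m.std(0)/10**.5).round(3),o["time_s"])
E
python3 avg.py
```

```text
[-0.738  0.421  0.192 -2.214 -4.668  7.952] [0.008 0.009 0.009 0.119 0.08  0.171] 11.45
```

Emit:
servo_tool --steps '[{"tx": 0, "ty": 0, "tz": 0, "yaw": -2, "claw": 3.6}, {"tx": 0, "ty": 0, "tz": 0, "yaw": -2, "claw": 3.6}, {"tx": 0, "ty": 0, "tz": 0, "yaw": 0, "claw": 3.6}]'

```text
time_s: 11.75
position: [0.5055, -0.0311, 0.1169]
tool_rot: [[0.182, 0.983, 0.001], [0.983, -0.182, -0.002], [-0.002, 0.002, -1.0]]
ft_force: [-1.1, -4.9, 8.4]
grip_width: 0.0393
gripper_force: 39.9
```

```bash
python3 st.py; python3 avg.py
```

```text
11.75 [ 0.5055 -0.0311  0.1169] [-16.9  25.8  92.8  -0.1  61.3  -6.3] psi -10.51 M [-0.751  0.393  0.298] F [-1.06 -4.88  8.36] w 0.0393 39.911847710609436
[-0.739  0.409  0.264 -2.345 -5.252  7.364] [0.009 0.009 0.008 0.179 0.114 0.132] 12.25
```

Emit:
servo_tool --steps '[{"tx": 0, "ty": 0, "tz": 0, "yaw": -2, "claw": 3.6}, {"tx": 0, "ty": 0, "tz": 0, "yaw": -2, "claw": 3.6}, {"tx": 0, "ty": 0, "tz": 0, "yaw": 0, "claw": 3.6}]'

```text
time_s: 12.55
position: [0.5055, -0.0311, 0.1168]
tool_rot: [[0.25, 0.968, 0.001], [0.968, -0.25, -0.002], [-0.002, 0.002, -1.0]]
ft_force: [-2.6, -5.1, 6.9]
grip_width: 0.0385
gripper_force: 39.9
```

```bash
python3 st.py; python3 avg.py
```

```text
12.55 [ 0.5055 -0.0311  0.1168] [-16.9  25.8  92.8  -0.1  61.3  -2.3] psi -14.5 M [-0.708  0.411  0.311] F [-2.58 -5.06  6.92] w 0.0385 39.89163100719452
[-0.732  0.398  0.306 -2.488 -4.732  7.302] [0.006 0.007 0.01  0.138 0.089 0.126] 13.05
```

Emit:
servo_tool --steps '[{"tx": 0, "ty": 0, "tz": 0, "yaw": -2, "claw": 3.6}, {"tx": 0, "ty": 0, "tz": 0, "yaw": 0, "claw": 3.6}]'

```text
time_s: 13.25
position: [0.5055, -0.0311, 0.1168]
tool_rot: [[0.284, 0.959, 0.001], [0.959, -0.284, -0.002], [-0.002, 0.002, -1.0]]
ft_force: [-2.0, -5.0, 7.6]
grip_width: 0.0383
gripper_force: 39.9
```

```bash
python3 avg.py
```

```text
[-0.722  0.406  0.338 -2.312 -4.823  7.553] [0.007 0.007 0.008 0.143 0.124 0.136] 13.75
```

The torque reads 0.338 N m. I'll release, rise, move aside and look.

Emit:
servo_tool --steps '[{"tx": 0, "ty": 0, "tz": 0, "yaw": 0, "claw": 4.5}, {"tx": 0, "ty": 0, "tz": 0, "yaw": 0, "claw": 6}, {"tx": 0, "ty": 0, "tz": 0, "yaw": 0, "claw": 8}, {"tx": 0, "ty": 0, "tz": 0, "yaw": 0, "claw": 8}, {"tx": 0, "ty": 0, "tz": 2, "yaw": 0, "claw": 8}, {"tx": 0, "ty": 0, "tz": 4, "yaw": 0, "claw": 8}, {"tx": 0, "ty": 0, "tz": 4, "yaw": 0, "claw": 8}, {"tx": 0, "ty": 0, "tz": 3, "yaw": 0, "claw": 8}, {"tx": 0, "ty": 4, "tz": 0, "yaw": 0, "claw": 8}, {"tx": 0, "ty": 4, "tz": 0, "yaw": 0, "claw": 8}, {"tx": 0, "ty": 4, "tz": 0, "yaw": 0, "claw": 8}, {"tx": 0, "ty": 4, "tz": 0, "yaw": 0, "claw": 8}, {"tx": 0, "ty": 0, "tz": 0, "yaw": 0, "claw": 8}]'

```text
time_s: 15.05
position: [0.5046, 0.1336, 0.2458]
tool_rot: [[0.279, 0.96, -0.0], [0.96, -0.279, 0.001], [0.001, -0.001, -1.0]]
ft_force: [0.8, 0.3, 0.7]
grip_width: 0.0801
gripper_force: 0.0
```

```bash
python3 st.py; python3 - <<'E'
from h import *
im,d=env.get_image("top"); a=cv2.resize(im[175:275,270:350,::-1],None,fx=5,fy=5,interpolation=cv2.INTER_CUBIC)
s,_=env.get_image("side"); b=cv2.resize(s[200:310,285:385,::-1],(400,440),interpolation=cv2.INTER_CUBIC)
c=np.zeros((500,800,3),np.uint8); c[:500,:400]=a; c[:440,400:]=b
cv2.imwrite("pics/crop2.png",cv2.convertScaleAbs(c,alpha=1.4))
f,cx,cy,M=cam("top"); v,u=np.mgrid[:480,:640]
P=np.stack([(u-cx)/f*d,(v-cy)/f*d,d],-1).reshape(-1,3)@M[:3,:3].T+M[:3,3]
near=(np.hypot(P[:,0]-.505,P[:,1]+.031)<.035)
for l,h in((.150,.175),(.120,.140)):
    k=P[near&(P[:,2]>l)&(P[:,2]<h)]; r=cv2.minAreaRect((k[:,:2]*1000).astype(np.float32)); print(len(k),np.median(k[:,2]),r)
E
```

```text
15.05 [0.5046 0.1336 0.2458] [ 1.8 19.2 79.2  0.1 81.6 18. ] psi -16.21 M [-0.024  0.025  0.016] F [0.81 0.32 0.74] w 0.0801 0.0
168 0.16134960715115226 ((504.8723449707031, -31.042224884033203), (13.800868034362793, 29.053075790405273), 76.17279052734375)
318 0.12764756466713084 ((505.27044677734375, -31.069217681884766), (39.6108283996582, 36.46660232543945), 77.56441497802734)
```

View pics/crop2.png

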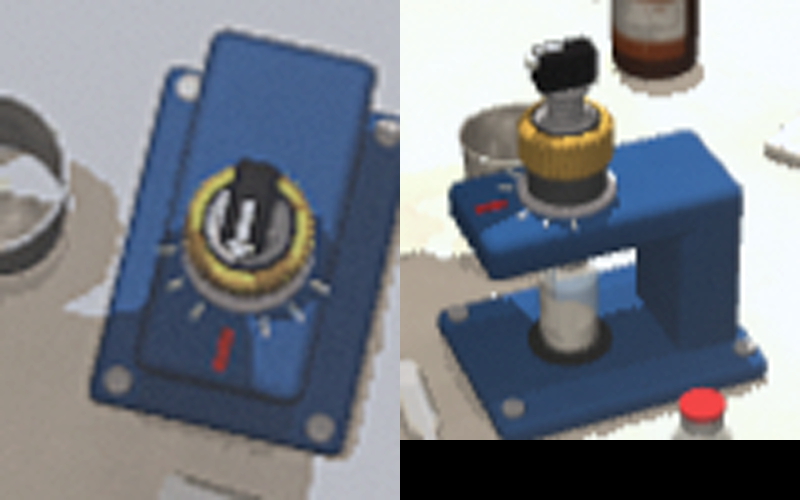

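The nut top is now at 0.128 m, so it is seated on the boss. The pointer is still on the mark (−13.8° against the press's −14.3°), and the vial, cup and ampoule look unmoved in the crop. Handing in.

```bash
python3 -c "
from rig import env
print(env.close_job())"
```

```text
the job is handed in; nothing more can be done
None
```

The job is handed in, with no verdict returned: the pointer is within about 1° of the red mark, and the nut is seated on the boss and was nipped to about 0.34 N m before I let go. In the last close-up the vial, cup and ampoule looked unmoved, and the arm was clear of the press.

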